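# Vent and open a solvent reservoir bottle

### The arm

A 6-joint arm with a two-finger parallel gripper is mounted at the origin on the work surface. World frame = base frame: x ahead of the robot, y to its left, z up, the work surface at z = 0. Lengths are in m, angles in rad, forces in N, time in s.
With the tool pointing down it reaches from about 0.35 to 0.85 m from the base axis. Payload 8.1 kg.
Tool frame: the origin (TCP) lies midway between the tips of the shut fingers; the grasp point (between the pads) lies robot.grip_depth behind it (robot.grip_depth is the distance from the TCP to the grasp point, in m); z points along the fingers, y is the line along which they close (so a half turn about z gives the same grasp; the last joint's range is limited). The gripper opens to 93 mm and grips with 3 to 60 N. Pads are 15 mm wide; open, the fingers measure 128 mm over their backs; the gripper's body (75 mm by 188 mm) begins 65 mm behind the grasp point.
Start: joints at [-1.298, 0.13, 1.488, -0, 1.523, -0.085], TCP at [0.21, -0.562, 0.188] pointing down, gripper open.
Joint ranges: [-2.96, 2.96], [-0.89, 2.26], [0.02, 2.5], [-1.34, 4.48], [0, 2.73], [-2.66, 2.66]. Speed limits (rad/s): [2.39, 2.39, 2.79, 3.14, 3.14, 3.14].

### API

Orientations are given as a rotation vector (axis times angle).
In Python, from plant import robot gives the robot as it stands.
- The arm moves only by the tool carry_out, never from a script. Its argument "rows" is a list of rows, each a list of 6 numbers: the shift along the tool's x, y, z in m, then the turn, a rotation vector about the tool's x, y, z in degrees. A call has 1 to 12 rows; each row is the pose to reach, as a shift and turn from the pose commanded when the call began, along the tool's axes at that moment; what a row does not reach only later rows make up. A row lasts 1/8 s, in which the tool goes at most 62.5 mm and 10.7 degrees, less where a joint would pass 70% of its speed; a pose out of reach is approached as far as the arm can. A call with a gripper value outside its range is refused whole. "jaw" is the closure in counts, from 0 (fully open) to 255 (shut), set as the call begins (left out, the last holds). The fingers move at their own pace and stop on an object; "force" is the grip in N (left out, the last holds). Time passes only in rows, so rows that repeat a pose let the fingers close. It gives the time, the measured TCP pose, the force, the opening and the grip force at its end, in the units of the state.
- robot.read_state(): the state, without advancing time (a new reading comes with each control period).
- robot.read_camera(name): name is "scene" or "top" or "wrist"; returns the picture (384x512x3 uint8, red, green, blue); there is no depth.
- robot.camera_model(name): a dict with "fx", "fy", "cx", "cy" (pixels), "R" (3x3) and "t" (3): a world point X has camera coordinates R X + t; the wrist camera has in their place "mount" (4x4, takes a point from camera to tool coordinates, whose origin is the TCP and whose axes are the flange's). Camera axes: x right, y down, z forward; pixel columns grow to the right and rows downward; lengths in m; the calibration is good to about 2 mm. A picture is of the moment at which its call begins: read the wrist's pose just before it. camera_model takes no time and is no camera call.
- robot.close_job(): hands the job in; it is judged then, once.
Trained networks look in the newest picture that a camera, given by its name, has taken for a name from the list of things; names that differ only in an ending like _2 or _b are one class to them, and where a whole thing is asked for, a point or a joint stands for the part that bears it (a point fixed in the world has none). Each returns a list of dicts, best first, with "conf" (0 to 1); they miss things now and then, are a little off and sometimes report something else, mostly with a low value. They report only what shows in the picture. A call takes as long as a camera call. They do not tell look-alikes from the thing itself.
- robot.outline_of(camera, target): "pixels" (384x512 bool, what is visible of it) and "pixel" ([column, row] in pixels, amid what is visible of it).
The state is a dict: "t": time; "q": joint angles; "dq": joint speeds; "joint_torque": joint torques, N m; "tool_pos": TCP position; "orientation": TCP orientation; "force": force on the tool from outside, world axes, zero at the start; "wrist_torque": the same for the moment, N m; "opening": finger opening in m; "gripper_force": force on a finger pad.
Only numpy, scipy, OpenCV 4.12 (cv2) and the standard library are available. Lean on these libraries where they do the work, as an engineer would, in place of code of your own. Each camera call takes 0.05 s, during which the arm holds its last target. There are 200 camera calls.

### The job

Open the solvent bottle whose cap has the sprung push-button vent on top: press the vent button right down to let the pressure out and let it spring back up, and only then unscrew the cap anticlockwise, bracing the bottle by leaning down on the cap as you turn so that it neither spins round, shifts nor lifts off its mat, and stop turning when the threads let go, after about a quarter turn. Lift the cap straight off and finish while still holding it level in the gripper, right above the bottle's mouth and a couple of centimetres clear of it. Leave the other bottles, the beaker and the vial rack where they stand.

Things in the scene. Friction and masses are not known exactly. Their poses are not given: they have to be found in the camera images.
- cap: Ribbed dark-blue screw cap of the bottle to open: round skirt 54 mm across and 32 mm high (the surface to grip), on it a white disc 35 mm across, 6 mm high, and in its middle the vent button. About 60 g. Origin on its axis half-way up the skirt: skirt from 16 mm below to 16 mm above, disc top 22 mm above, top of the released button 34.5 mm above. z up; x along the bottle's x when fully tight.
- cap_edge (a point): Centre of the lower edge of the cap's skirt, 16 mm below its origin. Thread: double-start, right-hand. At the start the cap is tight, 0 to 10 degrees anticlockwise (from above) of fully tight; it comes free at 75 degrees, i.e. after 65 to 75 degrees of anticlockwise turn; past 150 it catches the next thread. The edge starts 21 mm below the bottle's rim: the cap must rise 21 mm to bring it level.
- liner (a joint): Sprung seal inside the cap that presses on the bottle's rim with about 13 N and makes the cap tight: its travel in m, about 0 at the start, to 0.0038 fully compressed, -0.0015 when free. Leaning on the cap with about 13 N takes the load off the threads; beyond that the seal gives about 1 mm per 4 N.
- vent (a joint): The vent button: travel in m, 0 when released, 0.005 when right down. It springs back by itself; right down takes about 6 N.
- vent_top (a point): Centre of the top of the vent button, a round dark-blue head 18 mm across, on the axis of the cap; it is pressed straight down.
- bottle: The bottle to open: clear glass, round, 86 mm across, straight to 106 mm up, then a shoulder to the neck; 176 mm high without cap, empty, about 0.42 kg. Stands loose on the rubber mat (10 mm above the bench) of a low white tray, rim 55 mm. It spins with the cap if that is turned without leaning on it; about 15 N downwards braces it. Origin: centre of its underside, z up.
- bottle_rim (a point): Centre of the mouth of the bottle, at the height of the rim, 176 mm above its underside (inside the cap at the start). Rim 38 mm across, thread 45 mm across.
- bottle_side (a point): A point on the side of the bottle, in the middle of its small paper label, 75 mm up and 43 mm from its axis; it shows whether the bottle turns.
- plain_bottle: Bystander in the tray: a clear bottle of the same size with a plain cap, without a vent button, 187 mm high in all. Origin: centre of its underside.
- amber_bottle: Bystander in the tray: an amber glass bottle of the same size with a plain cap, 187 mm high in all. Origin: centre of its underside.
- beaker: Bystander on the bench beside the tray: a glass beaker 70 mm across, 95 mm high. Origin: centre of its underside.
- vial_rack: Bystander on the bench at the other side: a grey rack of small vials, 75 x 120 x 48 mm. Origin: centre of its underside.
Not all that is in view belongs to the job. What is meant by the cap is not pink, and is the smaller of those in its own colour.

How it is judged:
On the way, in this order (a step that is already met when the one before it is completed fails the run):
1. the vent button is pressed right down while the cap is still screwed tight (value of joint vent above 0.004 m and angle between the x axis of cap and the x axis of bottle, either way round below 0.4 rad and z of cap in the frame of bottle below 0.178 m), for 0.1 s.
2. the vent button has sprung back up (value of joint vent below 0.001 m and angle between the x axis of cap and the x axis of bottle, either way round below 0.4 rad), for 0.1 s.
3. the cap has been turned until the threads let go, still down on the neck, the bottle braced on its mat (angle between the x axis of cap and the x axis of bottle, either way round above 1.25 rad and z of cap in the frame of bottle below 0.185 m and distance of bottle from where it was at the start of the episode below 0.02 m and angle between bottle's own z axis and vertical below 0.1 rad and distance of bottle_side from where it was at the start of the episode below 0.025 m), for 0.05 s.
At the end, for the whole second after the job is handed in: Cap held still in the fingers, free of the bottle, level (11 deg), over the mouth within 15 mm, lower edge 3 to 45 mm above the rim, turned 46 to 134 deg from tight, vent up. Bottle upright, within 20 mm of its place, label moved under 25 mm; bystanders within 20 mm of theirs (contact force between the fingers and cap above 1 N and contact force between cap and bottle below 0.05 N and z of cap in the frame of bottle between 0.195 and 0.237 m and horizontal distance between cap and bottle_rim below 0.015 m and angle between cap's own z axis and vertical below 0.2 rad and linear speed of cap below 0.02 m/s and angle between the x axis of cap and the x axis of bottle, either way round above 0.8 rad and value of joint vent below 0.0015 m and distance of each of bottle, plain_bottle, amber_bottle, beaker, vial_rack from where it was at the start of the episode below 0.02 m and angle between bottle's own z axis and vertical below 0.1 rad and distance of bottle_side from where it was at the start of the episode below 0.025 m); the arm keeps its last pose, push and grip.
It fails at once if the bottle is lifted, shoved or spun round on its mat (base 20 mm, label 25 mm) or tipped (distance of bottle from where it was at the start of the episode above 0.02 m or distance of bottle_side from where it was at the start of the episode above 0.025 m or angle between bottle's own z axis and vertical above 0.25 rad).
It fails at once if another bottle, the beaker or the vial rack is moved by more than 20 mm or tipped (distance of any of plain_bottle, amber_bottle, beaker, vial_rack from where it was at the start of the episode above 0.02 m or angle between any of plain_bottle, amber_bottle, beaker, vial_rack's own z axis and vertical above 0.3 rad).
It also fails if it takes over 48 s, if anything falls off the work surface, if the arm or the gripper's body presses on something with over 40 N, if the wrist force passes 120 N, or if a joint passes its speed limit or range.

## Working session

There is one attempt and no reset: what is moved stays moved. The work goes in short steps, Python scripts to look and compute and a tool call to move; the robot and the scene stay as the last step left them, time stands still between calls to the robot, and variables do not carry over. Pictures are saved under pics/ and viewed, at most 10 in all, crops included, and the job is handed in when it is done.

Besides the shell and the picture viewer there is one more tool, called as a command line: name --pt "numbers of a row" for each row, then --argument value for the rest. carry_out: Moves the arm, as the interface text tells. Its arguments: {"type":"object","properties":{"rows":{"type":"array"},"jaw":{"type":"number"},"force":{"type":"number"}},"required":["rows"]}

```bash
mkdir -p pics; ls; python3 - <<'E'
from plant import robot
import cv2,numpy as np
s=robot.read_state();print(s, robot.grip_depth)
a=robot.read_camera("scene");b=robot.read_camera("top")
cv2.imwrite("pics/a.png",a[:,:,::-1]);cv2.imwrite("pics/b.png",b[:,:,::-1])
for c in("scene","top"):
  m=robot.camera_model(c);print(c,m)
  for t in("cap","vent_top","bottle","plain_bottle","amber_bottle","beaker","vial_rack"):
    for d in robot.outline_of(c,t):
      ys,xs=np.nonzero(d["pixels"]);print(t,round(d["conf"],2),d["pixel"],xs.min(),xs.max(),ys.min(),ys.max(),len(xs))
print(robot.camera_model("wrist"))
E
```

```text
pics
{'t': 0.0, 'q': array([-1.29839214e+00,  1.31157744e-01,  1.48928030e+00, -5.37367922e-06,
        1.52297745e+00, -8.53785061e-02]), 'dq': array([ 0.00031528, -0.00035978, -0.00067636,  0.00134657, -0.00035226,
        0.0013439 ]), 'joint_torque': array([ 1.97837013e-03, -5.59840608e+01, -4.91756380e+01,  7.66983535e-02,
        3.56604788e-02, -1.69834684e-04]), 'tool_pos': array([ 0.2099824 , -0.56139432,  0.18688897]), 'orientation': array([-3.08967225e+00, -5.58688531e-01,  2.75602318e-04]), 'force': array([-0.39520821, -0.23693981,  0.43716103]), 'wrist_torque': array([0.01564846, 0.01103467, 0.03896435]), 'gripper_force': 0.0, 'opening': 0.0931869622275403} 0.0188
scene {'fx': 431.4769006512106, 'fy': 431.4769006512106, 'cx': 266.8574161882698, 'cy': 190.17390503889018, 'R': array([[-0.77898244,  0.62684967,  0.01567979],
       [ 0.4688068 ,  0.59882555, -0.64932899],
       [-0.41642112, -0.49846509, -0.76034598]]), 't': array([ 0.49533751, -0.19458773,  1.71001546])}
cap 0.91 [236.7, 263.7] 223 246 254 279 516
vent_top 0.6 [235.5, 253.9] 231 236 256 261 29
bottle 0.64
[... 781 characters left out ...]
ottle 0.84 [193.7, 210.5] 182 210 196 222 619
amber_bottle 0.6 [287.3, 218.3] 273 299 205 230 554
amber_bottle 0.36 [198.3, 210.3] 182 210 196 222 616
beaker 0.97 [115.8, 228.7] 106 132 219 239 431
vial_rack 0.85 [392.1, 200.1] 375 412 188 214 705
{'fx': 303.1032776418695, 'fy': 303.1032776418695, 'cx': 256.6683189277758, 'cy': 190.11136203282004, 'mount': array([[-1.15949752e-03, -9.66505580e-01, -2.56642980e-01,
         6.97716793e-02],
       [ 9.99999128e-01, -1.28300872e-03,  3.13815630e-04,
        -3.05397678e-04],
       [-6.32579738e-04, -2.56642392e-01,  9.66506225e-01,
        -1.96868231e-01],
       [ 0.00000000e+00,  0.00000000e+00,  0.00000000e+00,
         1.00000000e+00]])}
```

```bash
python3 - <<'E'
import cv2
a=cv2.imread("pics/a.png");b=cv2.imread("pics/b.png")
cv2.imwrite("pics/a2.png",cv2.resize(a[90:330,150:450],None,fx=2.5,fy=2.5,interpolation=3))
cv2.imwrite("pics/b2.png",cv2.resize(b[90:270,90:430],None,fx=2.3,fy=2.3,interpolation=3))
E
```

```text
(no output)
```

View pics/a2.png

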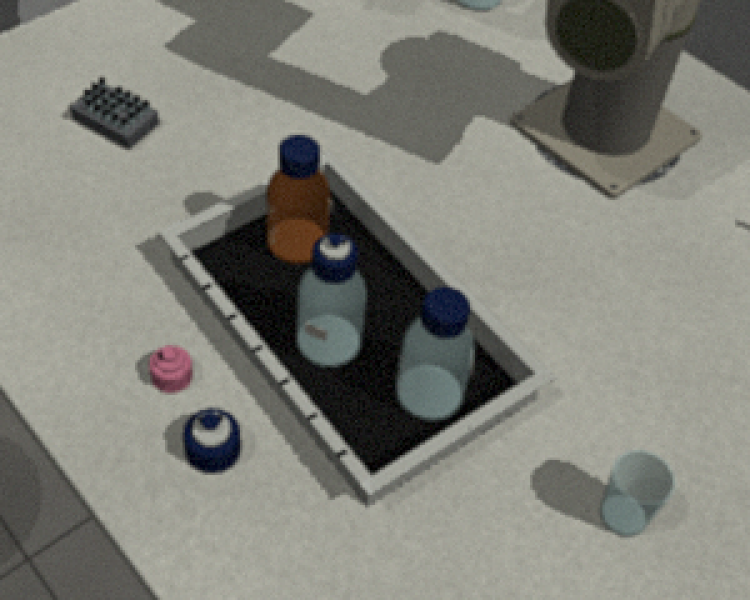

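View pics/b2.png

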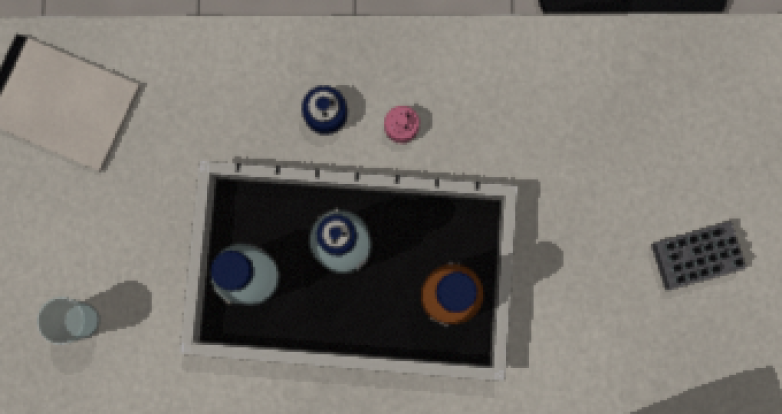

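The scene shows the vented cap on the middle bottle, at scene px (284,193) and top px (236,193). The other blue vented cap, on the bench at scene (235,265), is bigger and loose, so it is a decoy along with the pink one. Next I'll work out positions.

```bash
cat >h.py <<'E'
from plant import robot
import cv2,numpy as np
from scipy.spatial.transform import Rotation as Ro
def tool():
    s=robot.read_state();T=np.eye(4);T[:3,:3]=Ro.from_rotvec(s["orientation"]).as_matrix();T[:3,3]=s["tool_pos"];return s,T
def cam(c,T=None):
    m=robot.camera_model(c)
    if c=="wrist":
        W=T@m["mount"];return m,W[:3,:3],W[:3,3]
    return m,m["R"].T,-m["R"].T@m["t"]
def at_z(c,px,z,T=None):
    m,R,o=cam(c,T);d=R@[(px[0]-m["cx"])/m["fx"],(px[1]-m["cy"])/m["fy"],1]
    return o+d*(z-o[2])/d[2]
E
python3 - <<'E'
from h import *
for n,c,p,z in [("cap","top",(236.4,192.4),.203),("cap","scene",(284,190.5),.203),("plain","top",(191,207.5),.197),("amber","top",(288.5,217),.197),("plain","scene",(328,209),.197),("amber","scene",(270,148),.197),
 ("beaker","top",(115,229),.05),("rack","top",(394,200),.04)]:
    print(n,c,at_z(c,p,z).round(4))
s,T=tool();print(T.round(3))
E
```

```text
cap top [0.6117 0.0473 0.203 ]
cap scene [0.6229 0.059  0.203 ]
plain top [0.5652 0.187  0.197 ]
amber top [ 0.5374 -0.1121  0.197 ]
plain scene [0.5652 0.1858 0.197 ]
amber scene [ 0.5384 -0.1099  0.197 ]
beaker top [0.4983 0.4733 0.05  ]
rack top [ 0.6026 -0.4848  0.04  ]
[[ 0.937  0.35   0.     0.21 ]
 [ 0.35  -0.937 -0.    -0.562]
 [ 0.     0.    -1.     0.188]
 [ 0.     0.     0.     1.   ]]
```

carry_out --pt "0 0 -0.06 0 0 0" --pt "0 0 -0.12 0 0 0" --pt "0.048 -0.036 -0.13 0 0 0" --pt "0.096 -0.072 -0.13 0 0 0" --pt "0.144 -0.108 -0.13 0 0 0" --pt "0.192 -0.144 -0.13 0 0 0" --pt "0.24 -0.18 -0.13 0 0 0" --pt "0.288 -0.216 -0.13 0 0 0" --pt "0.336 -0.252 -0.13 0 0 0" --pt "0.384 -0.288 -0.13 0 0 0" --pt "0.432 -0.324 -0.13 0 0 0" --pt "0.48 -0.36 -0.13 0 0 0"

```text
t: 2.3
tool_pos: [0.5345, -0.0549, 0.3182]
orientation: [3.091, 0.559, 0.001]
force: [-0.2, -0.1, -0.2]
opening: 0.0927
gripper_force: 0.0
```

carry_out --pt "0.05 -0.035 0 0 0 0" --pt "0.095 -0.066 0 0 0 0" --pt "0.095 -0.066 0 0 0 0" --pt "0.095 -0.066 0 0 0 0"

```text
t: 2.8
tool_pos: [0.5994, 0.0383, 0.3177]
orientation: [3.091, 0.56, -0.001]
force: [-0.3, 0.6, 0.7]
opening: 0.0931
gripper_force: 0.0
```

```bash
python3 - <<'E'
from h import *
s,T=tool();print(s["t"],T.round(4),s["q"],s["force"])
w=robot.read_camera("wrist");cv2.imwrite("pics/w1.png",w[:,:,::-1])
for t,z in(("cap",.19),("vent_top",.2155),("bottle",.1)):
  for d in robot.outline_of("wrist",t):
    ys,xs=np.nonzero(d["pixels"]);(c,r)=cv2.minEnclosingCircle(np.c_[xs,ys].astype(np.float32))
    print(t,round(d["conf"],2),d["pixel"],c,r,len(xs),at_z("wrist",d["pixel"],z,T).round(4),at_z("wrist",c,z,T).round(4))
E
```

```text
2.8 [[ 9.365e-01  3.508e-01 -5.000e-04  5.994e-01]
 [ 3.508e-01 -9.365e-01 -5.000e-04  3.830e-02]
 [-7.000e-04  2.000e-04 -1.000e+00  3.177e-01]
 [ 0.000e+00  0.000e+00  0.000e+00  1.000e+00]] [-2.13021615e-02  1.17820745e-01  1.26797598e+00 -4.70953389e-04
  1.75632289e+00  1.19101483e+00] [-0.26032907  0.59187329  0.68941063]
cap 0.92 [282.9, 12.9] (284.5, 5.120689868927002) 25.029512405395508 1175 [0.7574 0.0705 0.19  ] [0.7641 0.0716 0.19  ]
cap 0.7 [252.5, 156.7] (251.979736328125, 159.68919372558594) 26.385282516479492 2093 [0.6172 0.0498 0.19  ] [0.614  0.0492 0.19  ]
cap 0.58 [350.9, 46.5] (353.0, 46.5) 22.411033630371094 1302 [ 0.7533 -0.0031  0.19  ] [ 0.7541 -0.0051  0.19  ]
vent_top 0.71 [359.1, 43.7] (359.0, 42.0) 6.708303928375244 133 [ 0.7511 -0.0039  0.2155] [ 0.7523 -0.0032  0.2155]
vent_top 0.65 [251.7, 165.4] (250.75477600097656, 165.11146545410156) 8.736650466918945 237 [0.6125 0.0486 0.2155] [0.6124 0.0496 0.2155]
bottle 0.92 [257.2, 132.3] (252.2189178466797, 148.9488525390625) 32.660667419433594 1267 [0.6372 0.0517 0.1   ] [0.6139 0.0502 0.1   ]
bottle 0.41 [249.9, 158.6] (250.8518524169922, 159.59259033203125) 25.926687240600586 2019 [0.6003 0.0486 0.1   ] [0.5995 0.0469 0.1   ]
```

View pics/w1.png

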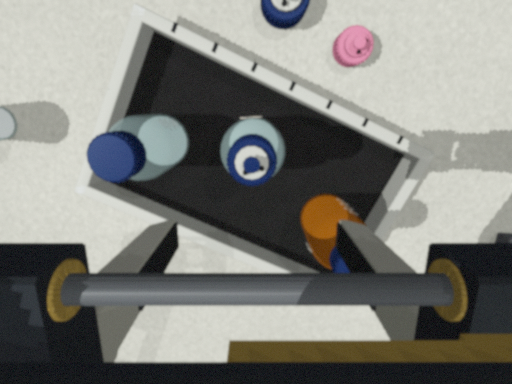

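Wrist picture: the target cap is at (252,160) with its button at (251.7,165). That gives an axis near (0.613, 0.049), consistent with the top camera. I'll shut the fingers and go above the button.

carry_out --pt "0.0083 -0.0027 0.02 0 0 0" --pt "0.0166 -0.0054 0.05 0 0 0" --pt "0.0166 -0.0054 0.075 0 0 0" --pt "0.0166 -0.0054 0.085 0 0 0" --pt "0.0166 -0.0054 0.085 0 0 0" --pt "0.0166 -0.0054 0.085 0 0 0" --pt "0.0166 -0.0054 0.085 0 0 0" --pt "0.0166 -0.0054 0.085 0 0 0" --jaw 255 --force 20

```text
t: 4.0
tool_pos: [0.6136, 0.0492, 0.2338]
orientation: [3.091, 0.559, 0.002]
force: [0.0, 0.5, -0.4]
opening: 0.0175
gripper_force: 0.0
```

```bash
python3 - <<'E'
from h import *
s,T=tool();print(s["t"],T.round(4),s["q"],s["force"],s["opening"])
w=robot.read_camera("wrist");cv2.imwrite("pics/w2.png",w[:,:,::-1])
for t,z in(("cap",.19),("vent_top",.2155)):
  for d in robot.outline_of("wrist",t):
    ys,xs=np.nonzero(d["pixels"]);(c,r)=cv2.minEnclosingCircle(np.c_[xs,ys].astype(np.float32))
    print(t,round(d["conf"],2),d["pixel"],c,r,len(xs),at_z("wrist",d["pixel"],z,T).round(4),at_z("wrist",c,z,T).round(4))
E
```

```text
4.0 [[ 9.367e-01  3.502e-01  1.400e-03  6.136e-01]
 [ 3.502e-01 -9.367e-01  0.000e+00  4.920e-02]
 [ 1.300e-03  5.000e-04 -1.000e+00  2.338e-01]
 [ 0.000e+00  0.000e+00  0.000e+00  1.000e+00]] [-3.19516956e-03  1.56555412e-01  1.37652971e+00  2.53091714e-05
  1.60710240e+00  1.20984221e+00] [ 0.02645502  0.53648592 -0.44308757] 0.017471342007719434
cap 0.8 [289.2, 11.1] (293.5, 2.0) 28.570188522338867 1235 [0.7505 0.0758 0.19  ] [0.7569 0.0751 0.19  ]
cap 0.74 [255.7, 195.6] (256.19635009765625, 195.4319305419922) 34.82194137573242 3540 [0.6144 0.0506 0.19  ] [0.6147 0.0503 0.19  ]
vent_top 0.93 [254.9, 205.1] (255.7608642578125, 207.0) 11.929818153381348 435 [0.6141 0.0511 0.2155] [0.6129 0.05   0.2155]
vent_top 0.47 [386.3, 43.2] (386.2391357421875, 42.760868072509766) 8.147204399108887 179 [0.7476 0.0093 0.2155] [0.7478 0.0094 0.2155]
vent_top 0.17 [253.9, 196.9] (255.6787567138672, 195.51295471191406) 34.59102249145508 3480 [0.6198 0.054  0.2155] [0.6213 0.0531 0.2155]
```

View pics/w2.png

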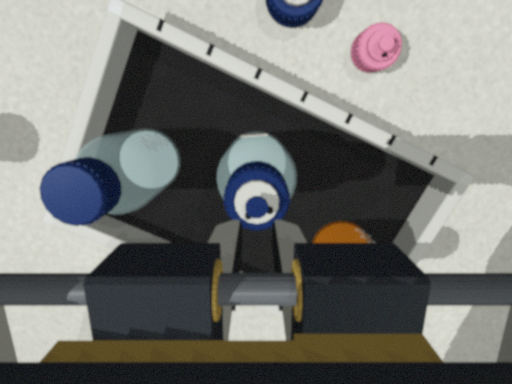

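The button at (255.8,207) lies within 1 mm of the tool axis. The fingers need a little longer to shut, and then I'll press.

carry_out --pt "0.0007 -0.0007 0.004 0 0 0" --pt "0.0007 -0.0007 0.008 0 0 0" --pt "0.0007 -0.0007 0.012 0 0 0" --pt "0.0007 -0.0007 0.015 0 0 0" --pt "0.0007 -0.0007 0.017 0 0 0" --pt "0.0007 -0.0007 0.019 0 0 0" --pt "0.0007 -0.0007 0.02 0 0 0" --pt "0.0007 -0.0007 0.021 0 0 0"

```text
t: 5.15
tool_pos: [0.6137, 0.0501, 0.212]
orientation: [3.091, 0.559, 0.0]
force: [0.1, -0.5, 0.1]
opening: 0.0004
gripper_force: 0.0
```

carry_out --pt "0 0 0.001 0 0 0" --pt "0 0 0.002 0 0 0"

```text
t: 5.4
tool_pos: [0.6136, 0.0502, 0.2099]
orientation: [-3.091, -0.559, -0.0]
force: [-0.1, 0.6, -1.0]
opening: 0.0003
gripper_force: 0.0
```

carry_out --pt "0 0 0.001 0 0 0" --pt "0 0 0.002 0 0 0"

```text
t: 5.65
tool_pos: [0.6136, 0.0502, 0.2079]
orientation: [3.091, 0.559, 0.0]
force: [0.5, 0.1, -0.6]
opening: 0.0007
gripper_force: 0.0
```

```bash
python3 - <<'E'
from h import *
s,T=tool();print(s["t"],s["tool_pos"],s["force"],s["opening"])
w=robot.read_camera("wrist");cv2.imwrite("pics/w3.png",cv2.resize(w[130:310,150:360,::-1],None,fx=3,fy=3,interpolation=3))
E
```

```text
5.65 [0.61363027 0.05015151 0.20790325] [ 0.51689692  0.06474543 -0.57103489] 0.0006707844806401648
```

View pics/w3.png

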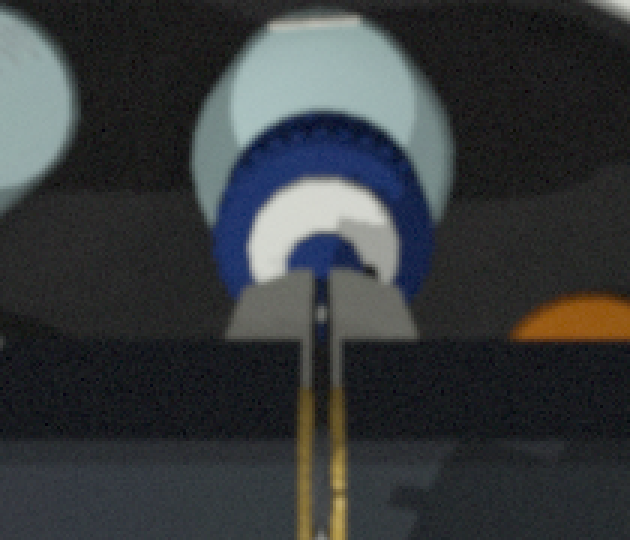

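The fingers do not seem to have reached the button yet. I'll triangulate its height from the saved views.

```bash
python3 - <<'E'
from h import *
from scipy.optimize import least_squares
obs=[]
def pose(p,rv):
    T=np.eye(4);T[:3,:3]=Ro.from_rotvec(rv).as_matrix();T[:3,3]=p;return T
T1=pose([.5994,.0383,.3177],[3.091,.56,-.001]);T2=pose([.6136,.0492,.2338],[3.091,.559,.002])
s,T3=tool()
w3=robot.read_camera("wrist")
ims=[("scene",cv2.imread("pics/a.png"),(284,193),None,14),("top",cv2.imread("pics/b.png"),(236.4,192.4),None,12),("wrist",cv2.imread("pics/w1.png"),(252,162),T1,30),("wrist",cv2.imread("pics/w2.png"),(256,197),T2,40)]
P=[]
for c,im,p,T,r in ims:
    hsv=cv2.cvtColor(im,cv2.COLOR_BGR2HSV);m=((hsv[:,:,0]>105)&(hsv[:,:,0]<130)&(hsv[:,:,1]>130)&(hsv[:,:,2]>25)).astype(np.uint8)
    k=np.zeros_like(m);cv2.circle(k,tuple(map(int,p)),r,1,-1);m&=k
    n,l,st,ce=cv2.connectedComponentsWithStats(m);i=1+np.argmax(st[1:,4])
    cs=cv2.findContours((l==i).astype(np.uint8),cv2.RETR_CCOMP,cv2.CHAIN_APPROX_NONE)
    for q,hh in zip(cs[0],cs[1][0]): 
        if len(q)>12: print(c,"hole" if hh[3]>=0 else "outer",cv2.boundingRect(q),[round(v,1) for v in cv2.fitEllipse(q)[0]+cv2.fitEllipse(q)[1]])
# triangulate vent_top from network
def tri(obs):
    def f(X):
        r=[]
        for c,px,T in obs:
            m,R,o=cam(c,T);v=R.T@(X-o);r+=[m["fx"]*v[0]/v[2]+m["cx"]-px[0],m["fy"]*v[1]/v[2]+m["cy"]-px[1]]
        return r
    s=least_squares(f,[.61,.05,.2]);return s.x.round(4),np.round(s.fun,1)
print("button",tri([("scene",(284.3,186.3),None),("wrist",(251.3,165.3),T1),("wrist",(255.5,206.5),T2)]))
for z in(.17,.18,.19,.2,.2155):print(z,*[at_z(c,p,z,T).round(4)[:2] for c,p,T in[("scene",(284.3,186.3),None),("wrist",(251.3,165.3),T1),("wrist",(255.5,206.5),T2)]])
E
```

```text
scene outer (276, 187, 17, 16) [283.7, 191.8, 15.7, 20.4]
top outer (228, 184, 17, 16) [235.8, 191.6, 15.2, 16.2]
top hole (228, 184, 16, 15) [235.6, 191.1, 13.9, 14.3]
wrist outer (228, 135, 48, 51) [251.3, 160.6, 47.0, 49.7]
wrist hole (232, 143, 39, 39) [251.3, 162.2, 37.8, 38.0]
wrist outer (223, 163, 67, 68) [256.2, 197.2, 59.2, 62.6]
button (array([0.6103, 0.0488, 0.2048]), array([ 0.7, -0.3, -0.3,  0.1,  0.4, -0.2]))
0.17 [0.5918 0.0262] [0.6044 0.0469] [0.5994 0.0452]
0.18 [0.5978 0.0325] [0.6062 0.0474] [0.6025 0.0463]
0.19 [0.6038 0.0389] [0.6079 0.0479] [0.6055 0.0474]
0.2 [0.6098 0.0452] [0.6097 0.0483] [0.6085 0.0485]
0.2155 [0.6191 0.0551] [0.6124 0.0491] [0.6132 0.0502]
```

```bash
python3 - <<'E'
from h import *
s,T=tool();print(s["tool_pos"],s["force"])
a=robot.read_camera("scene")
def proj(X):
    m=robot.camera_model("scene");v=m["R"]@X+m["t"];return m["fx"]*v[0]/v[2]+m["cx"],m["fy"]*v[1]/v[2]+m["cy"]
print(proj(s["tool_pos"]),proj(np.array([.6136,.05,.2155])),proj(np.array([.61,.0488,.205])))
a0=cv2.imread("pics/a.png")[170:220,255:315];a1=a[170:220,255:315,::-1]
cv2.imwrite("pics/s3.png",cv2.resize(np.hstack([a0,a1]),None,fx=6,fy=6,interpolation=3))
E
```

```text
[0.61353398 0.05015248 0.20778091] [-0.03536309 -0.53214912 -1.17165648]
(np.float64(284.5371463831796), np.float64(186.15470108283606)) (np.float64(284.609593628203), np.float64(184.4070025121534)) (np.float64(285.1076689127175), np.float64(185.9445951936197))
```

View pics/s3.png

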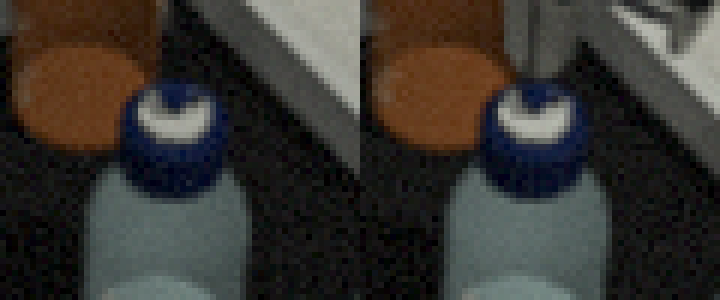

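The wrist and scene views both put the finger ends above the button, short of the nominal TCP. I'll keep descending gently and watch the force.

carry_out --pt "0 0 0.001 0 0 0" --pt "0 0 0.002 0 0 0" --pt "0 0 0.003 0 0 0" --pt "0 0 0.003 0 0 0"

```text
t: 6.3
tool_pos: [0.6135, 0.0502, 0.2048]
orientation: [-3.091, -0.559, 0.0]
force: [-0.5, -0.6, -0.9]
opening: 0.0006
gripper_force: 0.0
```

carry_out --pt "0 0 0.001 0 0 0" --pt "0 0 0.002 0 0 0" --pt "0 0 0.003 0 0 0" --pt "0 0 0.003 0 0 0"

```text
t: 6.8
tool_pos: [0.6135, 0.0502, 0.2018]
orientation: [-3.091, -0.559, 0.0]
force: [-0.6, -0.1, -0.3]
opening: 0.0006
gripper_force: 0.0
```

```bash
python3 - <<'E'
from h import *
s,T=tool();print(s["tool_pos"],s["force"])
a=robot.read_camera("scene");w=robot.read_camera("wrist")
a1=cv2.resize(a[160:210,255:315,::-1],(600,500),interpolation=3)[:, :420];w1=cv2.resize(w[150:275,205:305,::-1],(400,500),interpolation=3)
cv2.imwrite("pics/s4.png",np.hstack([a1,w1[:,:380]]))
E
```

```text
[0.61352257 0.05016026 0.20177702] [-0.57865454 -0.14568367 -0.28879279]
```

View pics/s4.png

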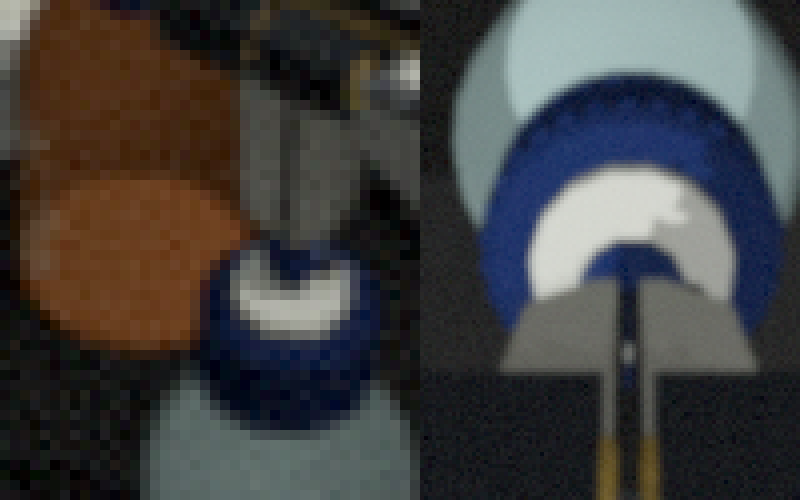

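Both views show the finger ends about 10 mm behind the nominal TCP, just above the button. I'll keep descending in small steps.

carry_out --pt "0 0 0.001 0 0 0" --pt "0 0 0.002 0 0 0" --pt "0 0 0.003 0 0 0" --pt "0 0 0.003 0 0 0"

```text
t: 7.4
tool_pos: [0.6135, 0.0502, 0.1987]
orientation: [-3.091, -0.559, 0.0]
force: [-1.1, -0.6, 0.2]
opening: 0.0005
gripper_force: 0.0
```

carry_out --pt "0 0 0.001 0 0 0" --pt "0 0 0.002 0 0 0" --pt "0 0 0.003 0 0 0"

```text
t: 7.78
tool_pos: [0.6136, 0.0501, 0.1959]
orientation: [3.091, 0.559, -0.0]
force: [-0.6, -0.5, 0.2]
opening: 0.0005
gripper_force: 0.0
```

carry_out --pt "0 0 0.001 0 0 0" --pt "0 0 0.002 0 0 0" --pt "0 0 0.003 0 0 0"

```text
t: 8.15
tool_pos: [0.6136, 0.0502, 0.1929]
orientation: [3.091, 0.559, 0.0]
force: [1.0, 0.2, -0.1]
opening: 0.0006
gripper_force: 0.0
```

```bash
python3 - <<'E'
from h import *
s,T=tool();print(s["tool_pos"],s["force"])
a=robot.read_camera("scene");w=robot.read_camera("wrist");t=robot.read_camera("top")
for n,i in(("s",a),("w",w),("t",t)):cv2.imwrite(f"pics/{n}5.png",i[:,:,::-1])
a1=cv2.resize(a[155:215,260:310,::-1],(400,480),interpolation=3);w1=cv2.resize(w[150:270,207:307,::-1],(400,480),interpolation=3)
cv2.imwrite("pics/c5.png",np.hstack([a1,w1]))
for c in("scene","wrist"):
  for d in robot.outline_of(c,"vent_top")+robot.outline_of(c,"cap"):print(c,d["pixel"],d["conf"])
E
```

```text
[0.6136213  0.05018528 0.19286653] [ 1.00656956  0.20243739 -0.0989095 ]
scene [232.8, 256.5] 0.39
scene [216.3, 237.7] 0.8
scene [284.2, 196.0] 0.79
scene [238.4, 266.3] 0.68
wrist [404.3, 36.0] 0.51
wrist [296.0, 6.3] 0.74
wrist [256.4, 203.2] 0.67
wrist [388.9, 39.8] 0.65
```

View pics/c5.png

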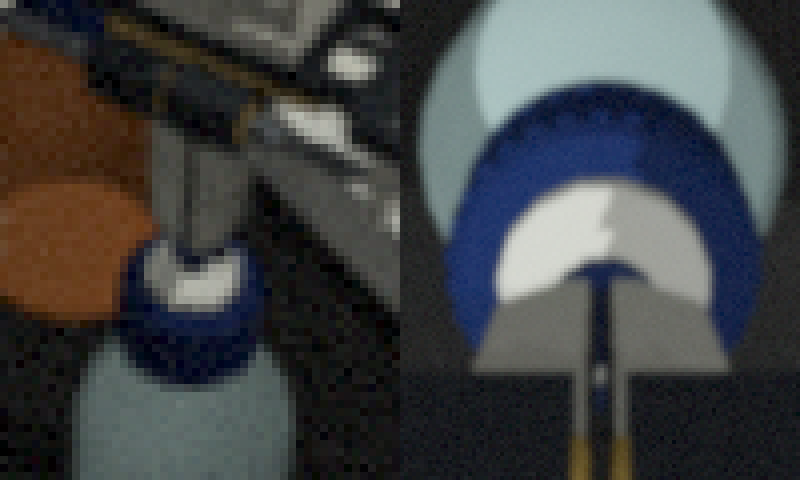

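The fingertips now overlap the button's head, with only a thin sliver showing at wrist px (257,217). Contact should be close.

carry_out --pt "0 0 0.001 0 0 0" --pt "0 0 0.002 0 0 0"

```text
t: 8.75
tool_pos: [0.6136, 0.0502, 0.1909]
orientation: [3.091, 0.559, 0.0]
force: [-0.3, 0.1, 0.4]
opening: 0.0006
gripper_force: 0.0
```

carry_out --pt "0 0 0.001 0 0 0" --pt "0 0 0.002 0 0 0"

```text
t: 9.0
tool_pos: [0.6136, 0.0502, 0.1888]
orientation: [-3.091, -0.559, 0.0]
force: [-0.1, -0.2, 0.5]
opening: 0.0004
gripper_force: 0.0
```

carry_out --pt "0 0 0.001 0 0 0" --pt "0 0 0.002 0 0 0"

```text
t: 9.25
tool_pos: [0.6136, 0.0502, 0.1869]
orientation: [3.091, 0.559, -0.0]
force: [-1.2, 0.1, -0.3]
opening: 0.0003
gripper_force: 0.0
```

carry_out --pt "0 0 0.001 0 0 0" --pt "0 0 0.002 0 0 0"

```text
t: 9.5
tool_pos: [0.6137, 0.0502, 0.1851]
orientation: [3.091, 0.559, 0.0]
force: [-0.4, 0.3, 2.4]
opening: 0.0006
gripper_force: 1.0
```

carry_out --pt "0 0 0.001 0 0 0" --pt "0 0 0.002 0 0 0"

```text
t: 9.75
tool_pos: [0.6137, 0.0502, 0.1833]
orientation: [3.091, 0.559, 0.001]
force: [-1.8, -0.2, 3.4]
opening: 0.0006
gripper_force: 1.7
```

carry_out --pt "0 0 0.001 0 0 0" --pt "0 0 0.002 0 0 0"

```text
t: 10.0
tool_pos: [0.6138, 0.0502, 0.1812]
orientation: [3.091, 0.559, 0.001]
force: [-2.0, -0.1, 4.8]
opening: 0.0005
gripper_force: 2.5
```

carry_out --pt "0 0 0.001 0 0 0" --pt "0 0 0.001 0 0 0"

```text
t: 10.25
tool_pos: [0.6139, 0.0502, 0.1805]
orientation: [3.091, 0.559, 0.001]
force: [-2.1, 0.5, 6.1]
opening: 0.0007
gripper_force: 3.1
```

carry_out --pt "0 0 0.001 0 0 0" --pt "0 0 0.001 0 0 0"

```text
t: 10.5
tool_pos: [0.6143, 0.0502, 0.1805]
orientation: [3.091, 0.559, 0.003]
force: [-2.7, -0.1, 8.7]
opening: 0.0
gripper_force: 4.8
```

The button hit its stop at a reported z of 0.1805 with 8.7 N, so the real fingertips sit about 30 mm behind the reported TCP. The pictures agree with that. Hold briefly, release, open, and come up to straddle the cap.

carry_out --pt "0 0 0 0 0 0" --pt "0 0 0 0 0 0" --pt "0 0 -0.008 0 0 0" --pt "0 0 -0.02 0 0 0" --pt "0 0 -0.026 0 0 0" --pt "0 0 -0.026 0 0 0"

```text
t: 11.25
tool_pos: [0.614, 0.0502, 0.2056]
orientation: [3.091, 0.559, 0.002]
force: [0.5, 0.5, -0.2]
opening: 0.0003
gripper_force: 0.0
```

carry_out --pt "0 0 0 0 0 0" --pt "0 0 0 0 0 0" --pt "0 0 0 0 0 0" --pt "0 0 0 0 0 0" --pt "0 0 0 0 0 0" --pt "0 0 0 0 0 0" --pt "0 0 0 0 0 0" --jaw 30

```text
t: 12.12
tool_pos: [0.6136, 0.0502, 0.205]
orientation: [-3.091, -0.559, -0.0]
force: [0.4, 0.4, 0.2]
opening: 0.0657
gripper_force: 0.0
```

```bash
python3 - <<'E'
from h import *
s,T=tool();print(s["t"],s["tool_pos"],s["force"],s["opening"],s["q"])
w=robot.read_camera("wrist");cv2.imwrite("pics/w6.png",w[:,:,::-1])
for t,z in(("cap",.19),("vent_top",.2155)):
  for d in robot.outline_of("wrist",t):
    ys,xs=np.nonzero(d["pixels"]);(c,r)=cv2.minEnclosingCircle(np.c_[xs,ys].astype(np.float32))
    print(t,round(d["conf"],2),d["pixel"],c,r,len(xs),at_z("wrist",d["pixel"],z,T).round(4),at_z("wrist",c,z,T).round(4))
E
```

```text
12.125 [0.61362788 0.05018161 0.20495885] [0.4107417  0.40294712 0.1819919 ] 0.06570232529523101 [-1.69177572e-03  1.66030826e-01  1.41816309e+00  4.81567452e-05
  1.55735899e+00  1.21132627e+00]
cap 0.89 [294.9, 9.3] (295.5, 0.5) 27.5046443939209 879 [0.744  0.0735 0.19  ] [0.7486 0.075  0.19  ]
cap 0.78 [255.7, 207.6] (257.36395263671875, 206.20974731445312) 39.35388946533203 4573 [0.6135 0.0512 0.19  ] [0.6149 0.0504 0.19  ]
cap 0.61 [386.9, 42.3] (385.20111083984375, 42.27933120727539) 30.807859420776367 2387 [0.7471 0.0112 0.19  ] [0.7467 0.0122 0.19  ]
cap 0.61 [360.0, 247.0] (349.0, 277.5) 48.66476821899414 638 [ 0.6117 -0.0342  0.19  ] [ 0.5851 -0.0373  0.19  ]
vent_top 0.62 [400.3, 37.8] (398.6206970214844, 37.13793182373047) 9.241544723510742 246 [0.7436 0.0128 0.2155] [0.7436 0.0139 0.2155]
```

View pics/w6.png

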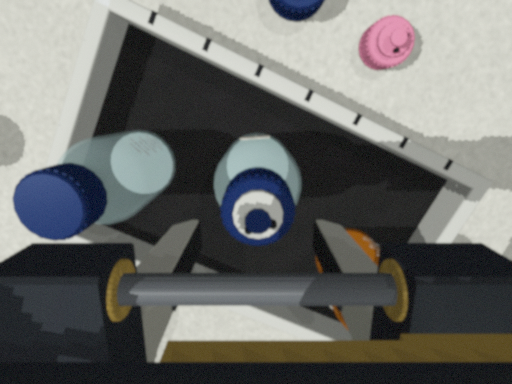

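The vent is up again and the cap, at (257,207), is centred between the fingers. I'll descend to straddle the skirt.

carry_out --pt "0 0 0.01 0 0 0" --pt "0 0 0.02 0 0 0" --pt "0 0 0.03 0 0 0" --pt "0 0 0.04 0 0 0" --pt "0 0 0.045 0 0 0"

```text
t: 12.9
tool_pos: [0.6131, 0.0502, 0.1587]
orientation: [-3.091, -0.559, 0.002]
force: [-0.5, 0.3, -0.2]
opening: 0.0823
gripper_force: 0.0
```

carry_out --pt "0 0 0.008 0 0 0" --pt "0 0 0.016 0 0 0" --pt "0 0 0.024 0 0 0" --pt "0 0 0.024 0 0 0"

```text
t: 13.4
tool_pos: [0.613, 0.0502, 0.1349]
orientation: [-3.091, -0.559, 0.003]
force: [0.3, -0.1, -0.1]
opening: 0.0821
gripper_force: 0.0
```

carry_out --pt "0 0 0 0 0 0" --pt "0 0 0 0 0 0" --pt "0 0 0 0 0 0" --pt "0 0 0 0 0 0" --pt "0 0 0 0 0 0" --pt "0 0 0 0 0 0" --jaw 255 --force 50

```text
t: 14.15
tool_pos: [0.6138, 0.05, 0.1362]
orientation: [3.091, 0.559, 0.001]
force: [0.3, -0.9, 2.2]
opening: 0.0535
gripper_force: 50.0
```

The cap is gripped, with an opening of 53.5 mm. Now I'll lean down.

carry_out --pt "0 0 0.001 0 0 0" --pt "0 0 0.002 0 0 0" --pt "0 0 0.002 0 0 0"

```text
t: 14.52
tool_pos: [0.6144, 0.05, 0.136]
orientation: [3.091, 0.559, 0.003]
force: [-2.9, -1.4, 11.3]
opening: 0.0538
gripper_force: 50.0
```

carry_out --pt "0 0 0.001 0 0 0" --pt "0 0 0.002 0 0 0" --pt "0 0 0.002 0 0 0"

```text
t: 14.9
tool_pos: [0.6148, 0.05, 0.1349]
orientation: [3.091, 0.559, 0.005]
force: [-5.6, -1.4, 15.8]
opening: 0.0536
gripper_force: 50.0
```

carry_out --pt "-0.001 0 0.001 0 0 0" --pt "-0.0015 0 0.0015 0 0 0" --pt "-0.0015 0 0.0015 0 0 0"

```text
t: 15.28
tool_pos: [0.6143, 0.0497, 0.1343]
orientation: [3.091, 0.559, 0.009]
force: [-1.9, -1.4, 16.7]
opening: 0.0541
gripper_force: 50.0
```

carry_out --pt "0 0 0 0 0 -4" --pt "0 0 0 0 0 -8" --pt "0 0 0 0 0 -12" --pt "0 0 0 0 0 -12"

```text
t: 15.78
tool_pos: [0.6148, 0.0499, 0.1345]
orientation: [3.014, 0.88, 0.01]
force: [-1.6, 0.1, 16.9]
opening: 0.0535
gripper_force: 50.0
```

```bash
python3 - <<'E'
from h import *
s,T=tool();print(s["t"],T.round(4),s["force"],s["wrist_torque"],s["opening"],s["q"])
E
```

```text
15.775 [[ 8.427e-01  5.383e-01  6.700e-03  6.148e-01]
 [ 5.383e-01 -8.428e-01  4.000e-04  4.990e-02]
 [ 5.800e-03  3.200e-03 -1.000e+00  1.345e-01]
 [ 0.000e+00  0.000e+00  0.000e+00  1.000e+00]] [-1.61062752  0.09729621 16.85939793] [0.0192936  0.18023081 0.04149338] 0.05345454073911448 [-2.34952784e-03  1.97381747e-01  1.51192470e+00  4.41360513e-04
  1.42562828e+00  9.99994906e-01]
```

```bash
cat >lab.py <<'E'
from h import *
a=robot.read_camera("scene");g0=cv2.imread("pics/a.png")[:,:,::-1]
def lab(i):
    p=i[212:232,262:296].astype(int);d=p[:,:,0]-p[:,:,2];m=d>12
    y,x=np.nonzero(m);return m.sum(),(x.mean()+262).round(2),(y.mean()+212).round(2)
print(lab(g0),lab(a))
s,T=tool();print(s["t"],np.degrees(np.arctan2(T[1,0],T[0,0])).round(1),s["tool_pos"],s["force"],s["wrist_torque"])
E
python3 lab.py
```

```text
(np.int64(1), np.float64(265.0), np.float64(226.0)) (np.int64(1), np.float64(266.0), np.float64(226.0))
15.825 32.5 [0.61480067 0.04993385 0.13446057] [1.09358726e-02 4.57762366e-01 1.72615520e+01] [0.03558455 0.24970337 0.08992949]
```

```bash
sed -i 's/m=d>12/m=(d>-6)\&(p.sum(2)>240)/' lab.py; python3 lab.py
```

```text
(np.int64(29), np.float64(275.69), np.float64(222.17)) (np.int64(39), np.float64(275.59), np.float64(221.92))
15.875 32.5 [0.61480863 0.04993241 0.13449381] [-0.13321487  0.2671875  17.33502742] [0.01225003 0.22046656 0.00554376]
```

carry_out --pt "0 0 0.001 0 0 -4" --pt "0 0 0.001 0 0 -8" --pt "0 0 0.001 0 0 -12" --pt "0 0 0.001 0 0 -16" --pt "0 0 0.001 0 0 -16"

```text
t: 16.5
tool_pos: [0.6152, 0.0501, 0.134]
orientation: [2.861, 1.291, 0.011]
force: [-0.3, 0.8, 18.6]
opening: 0.0535
gripper_force: 50.0
```

```bash
python3 lab.py
```

```text
(np.int64(29), np.float64(275.69), np.float64(222.17)) (np.int64(40), np.float64(275.77), np.float64(221.9))
16.55 48.5 [0.61517758 0.05002364 0.13400804] [-0.4196015   0.98409818 18.64693701] [0.03334277 0.29769671 0.08423466]
```

The label is still, so the bottle isn't spinning. I'll carry on.

carry_out --pt "0 0 0 0 0 -4" --pt "0 0 0 0 0 -8" --pt "0 0 0 0 0 -12" --pt "0 0 0 0 0 -16" --pt "0 0 0 0 0 -20" --pt "0 0 0 0 0 -24" --pt "0 0 0 0 0 -27" --pt "0 0 0 0 0 -27"

```text
t: 17.55
tool_pos: [0.6153, 0.0501, 0.1341]
orientation: [2.48, 1.922, 0.01]
force: [-0.1, 1.1, 18.0]
opening: 0.0536
gripper_force: 50.0
```

```bash
python3 lab.py
```

```text
(np.int64(29), np.float64(275.69), np.float64(222.17)) (np.int64(37), np.float64(275.7), np.float64(221.95))
17.6 75.5 [0.6152828  0.05015801 0.13404841] [ 0.31250554  0.82031388 18.2504212 ] [ 0.10988088  0.11354591 -0.03487026]
```

carry_out --pt "0 0 0 0 0 -4" --pt "0 0 0 0 0 -8" --pt "0 0 0 0 0 -12" --pt "0 0 0 0 0 -16" --pt "0 0 0 0 0 -20" --pt "0 0 0 0 0 -24" --pt "0 0 0 0 0 -28" --pt "0 0 0 0 0 -31" --pt "0 0 0 0 0 -31" --pt "0 0 0 0 0 -31"

```text
t: 18.85
tool_pos: [0.6153, 0.0502, 0.1341]
orientation: [1.876, 2.513, 0.008]
force: [0.7, 0.2, 19.2]
opening: 0.0533
gripper_force: 50.0
```

```bash
python3 lab.py
```

```text
(np.int64(29), np.float64(275.69), np.float64(222.17)) (np.int64(40), np.float64(275.6), np.float64(221.95))
18.9 106.5 [0.61529306 0.05019258 0.13405096] [-0.51790951  0.28105641 18.10685111] [0.12729236 0.07790335 0.00945147]
```

That makes 86° turned. I'll ease off the lean and check that the cap is free before lifting.

carry_out --pt "0 0 -0.002 0 0 0" --pt "0 0 -0.004 0 0 0" --pt "0 0 -0.006 0 0 0" --pt "0 0 -0.008 0 0 0" --pt "0 0 -0.009 0 0 0" --pt "0 0 -0.009 0 0 0"

```text
t: 19.65
tool_pos: [0.6117, 0.0497, 0.1377]
orientation: [-1.879, -2.516, 0.001]
force: [1.0, 0.1, -0.6]
opening: 0.0535
gripper_force: 50.0
```

```bash
python3 lab.py
```

```text
(np.int64(29), np.float64(275.69), np.float64(222.17)) (np.int64(46), np.float64(275.72), np.float64(221.87))
19.7 106.5 [0.6117682  0.0496842  0.13774925] [ 1.03688689 -0.11509732 -1.96303481] [-0.01111607 -0.24223874 -0.01804974]
```

carry_out --pt "0 0.0007 -0.001 0 0 0" --pt "0 0.0015 -0.002 0 0 0" --pt "0 0.0015 -0.003 0 0 0" --pt "0 0.0015 -0.004 0 0 0" --pt "0 0.0015 -0.004 0 0 0"

```text
t: 20.32
tool_pos: [0.6137, 0.0501, 0.1426]
orientation: [1.88, 2.517, 0.0]
force: [-0.5, 0.6, -0.9]
opening: 0.054
gripper_force: 50.0
```

```bash
python3 lab.py
```

```text
(np.int64(29), np.float64(275.69), np.float64(222.17)) (np.int64(38), np.float64(275.92), np.float64(222.03))
20.375 106.5 [0.61366404 0.05006211 0.14253167] [-0.586255    0.10861886 -1.69395493] [-0.05375501 -0.110861   -0.02756938]
```

Only the cap's own weight shows, so it is free. I'll lift it straight up to about 24 mm clear.

carry_out --pt "0 0 -0.004 0 0 0" --pt "0 0 -0.008 0 0 0" --pt "0 0 -0.013 0 0 0" --pt "0 0 -0.018 0 0 0" --pt "0 0 -0.023 0 0 0" --pt "0 0 -0.028 0 0 0" --pt "0 0 -0.033 0 0 0" --pt "0 0 -0.037 0 0 0" --pt "0 0 -0.039 0 0 0" --pt "0 0 -0.039 0 0 0" --pt "0 0 -0.039 0 0 0"

```text
t: 21.75
tool_pos: [0.6135, 0.05, 0.1812]
orientation: [-1.88, -2.517, 0.0]
force: [0.4, 0.5, -1.2]
opening: 0.0537
gripper_force: 50.0
```

```bash
python3 lab.py; python3 - <<'E'
from h import *
a=robot.read_camera("scene");w=robot.read_camera("wrist")
a1=cv2.resize(a[150:260,240:330,::-1],(450,550),interpolation=3);w1=cv2.resize(w[90:310,187:327,::-1],(350,550),interpolation=3)
cv2.imwrite("pics/f.png",np.hstack([a1,w1]))
E
```

```text
(np.int64(29), np.float64(275.69), np.float64(222.17)) (np.int64(37), np.float64(275.86), np.float64(221.92))
21.8 106.5 [0.61349716 0.05004033 0.18116352] [-0.23863577  0.62645438 -0.31599107] [-0.04998954 -0.16531099  0.02295679]
```

View pics/f.png

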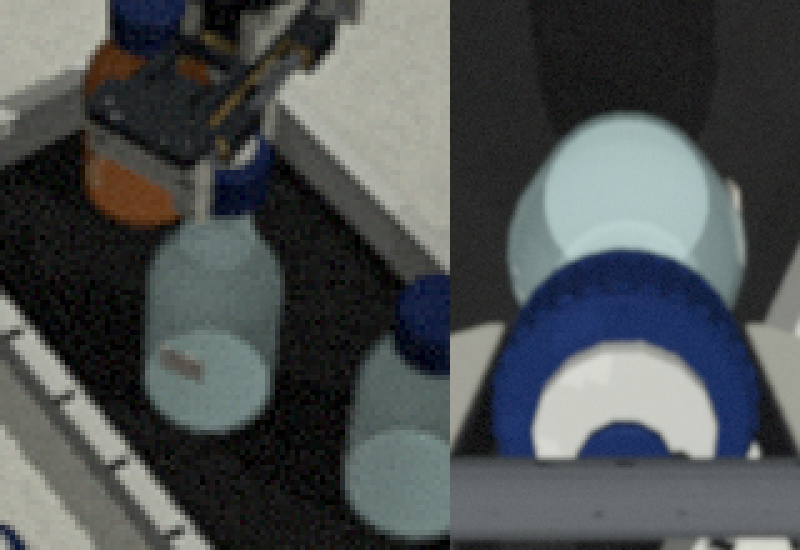

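The picture shows the cap level in the fingers, clear of the open mouth, with the bottle and its label where they were. I'm handing the job in.

```bash
python3 -c "
from plant import robot
print(robot.close_job())"
```

```text
the job is handed in; nothing more can be done
None
```

I pressed and released the vent, turned the cap about 86° anticlockwise while leaning on it with 17–19 N, and lifted it to about 24 mm above the bottle's mouth. It was still held level there when I handed the job in at about 22 s. The bottle's label did not move in the scene camera, but the hand-in returned no verdict.

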